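# Unhook the parts cases and stack them under the cap

## Robot

A 6-joint arm with a two-finger parallel gripper is mounted at the origin on the work surface. World frame = base frame: x ahead of the robot, y to its left, z up, the work surface at z = 0. Lengths are in m, angles in rad, forces in N, time in s.
With the tool pointing down it reaches from about 0.4 to 0.825 m from the base axis. Payload 7 kg.
Tool frame: the origin (TCP) lies midway between the tips of the shut fingers; the grasp point (between the pads) lies 19 mm behind it; z points along the fingers, y is the line along which they close (so a half turn about z gives the same grasp; the last joint's range is limited). The gripper opens to 88 mm and grips with 3 to 60 N. Pads are 19 mm wide; open, the fingers measure 130 mm over their backs; the gripper's body (78 mm by 193 mm) begins 47 mm behind the grasp point.
Start: joints at [1.563, 0.359, 0.012, 0, -1.224, -0.288], TCP at [0.197, 0.646, 0.227] pointing down, gripper open.
Joint ranges: [-3.07, 3.07], [-1.43, 2.12], [-1.02, 1.25], [-3.03, 1.67], [-3.05, -0], [-3.03, 3.03]. Speed limits (rad/s): [2.39, 2.39, 3.01, 3.14, 3.14, 3.14].

## Interface

Orientations are given as [roll, pitch, yaw] about the fixed x, y, z axes, in that order (R = Rz(yaw) Ry(pitch) Rx(roll)).
In Python, from station import arm gives the robot as it stands.
- The arm moves only by the tool servo_tool, never from a script. Its argument "deltas" is a list of rows, each a list of 7 numbers: the closure, from -1 (fully open) to 1 (shut), then the shift along the tool's x, y, z in mm, then the turn, a rotation vector about the tool's x, y, z in degrees. In form: [[gripper, x, y, z, ax, ay, az], ...]. A call has 1 to 20 rows; each row shifts and turns the commanded pose from where the row before left it, along the tool's axes as they then stand; what a row does not reach is not made up. A row lasts 1/12 s, in which the tool goes at most 41.7 mm and 7.16 degrees, less where a joint would pass 70% of its speed; a pose out of reach is approached as far as the arm can. A call is refused whole if a number of a shift passes 41.7 or a number of a turn 7.16, either way. A call with a gripper value outside its range is refused whole. The fingers move at their own pace and stop on an object; "squeeze" is the grip in N (left out, the last holds). Time passes only in rows, so rows that do not move let the fingers close. It gives the time, the measured TCP pose, the force, the opening and the grip force at its end, in the units of the state.
- arm.get_state(): the state, without advancing time (a new reading comes with each control period).
- arm.grab_frame(name): name is "side" or "top"; returns a dict with "color" (400x640x3 uint8, red, green, blue), "K" (3x3 intrinsics, pixels), "position" and "orientation" of the camera in the world. Camera axes: x right, y down, z forward; pixel columns grow to the right and rows downward; lengths in m; the calibration is good to about 2 mm. A picture is of the moment at which its call begins. There is no depth.
- arm.job_done(): hands the job in; it is judged then, once.
Trained networks look in a picture, given as the dict that the camera call returned (one of the last four; its "shot" number tells which), for a name from the list of things; names that differ only in an ending like _2 or _b are one class to them, and where a whole thing is asked for, a point or a joint stands for the part that bears it (a point fixed in the world has none). Each returns a list of dicts, best first, with "conf" (0 to 1); they miss things now and then, are a little off and sometimes report something else, mostly with a low value. They report only what shows in the picture. A call takes as long as a camera call.
- arm.recognise(query, picture): "at" ([x, y, z] in m, in the coordinates of the camera as it stood for that picture, good to about 4 mm: the middle of the surface that is visible of it).
The state is a dict: "t": time; "q": joint angles; "qd": joint speeds; "joint_efforts": joint torques, N m; "eef_pos": TCP position; "ee_rot": TCP orientation; "force": force on the tool from outside, world axes, zero at the start; "moment": the same for the moment, N m; "width": finger opening in m; "gripper_force": force on a finger pad.
Only numpy, scipy, OpenCV 4.12 (cv2) and the standard library are available. Lean on these libraries where they do the work, as an engineer would, in place of code of your own. Each camera call takes 0.05 s, during which the arm holds its last target. There are 200 camera calls.

## Task

Clear the metal offcut off the stand into the scrap bin, then unhook every parts case from the rack, tilting its front up over the lip and drawing its tongue out from under the keeper bar without forcing it against either, and stack them all flat and squarely in one column on the stand. When the last case is on, set the steel cap squarely on top by its grip block; leave the other things on the bench alone.

Things in the scene. Friction and masses are not known exactly. Their poses are not given: they have to be found in the camera images.
- rack_floor (a point): steel case rack fixed to the bench, 440 wide (its y), 150 deep; this point is on its floor, 10 above the bench, under the middle of the row; x points from the open front to the rear, z up. Places at y = -156, -52, 52, 156 mm, cases within 5 mm of these and 2 mm of x = 0. A case comes out with its front raised about 17 degrees (pivoting on its tongue's tip), drawn 30 mm forward (-x), then lifted
- lip: the rack's front retaining lip (origin below the rack_floor point, at bench level): 4 thick, 14 high above the rack floor, x = -57 to -53 mm from the rack_floor point, full width. It stops the cases being drawn straight forward; do not force a held case against it (limit 35 N)
- keeper: the rack's fixed keeper bar (origin as lip): across the full width at x = 56 to 78 mm from the rack_floor point, underside 10 and top 14 mm above the rack floor; the tongues (to x = 66) are caught 10 mm under it with 5 mm of play, so cases cannot be lifted straight out (do not pry: limit 15 N). Back wall at x = 77, 34 above the floor
- case1_mid (a point): one of up to four identical closed grey cases (absent: None), 96 long (x) x 54 wide (y) x 42 high, 0.2 to 0.4 kg, flat top; a flat hook tongue 36 wide, 5 thick sticks out 18 mm from the foot of its rear (+x) end, flush with its underside; black latch at its front (-x). This point: centre of the box without tongue, 21 above its underside. Starts level in the rack, front to the robot, within 0.04 rad of the rack's x
- case2_mid (a point): another such case, the same as case1
- case3_mid (a point): another such case, the same as case1
- case4_mid (a point): another such case, the same as case1
- stand_top (a point): centre of the top of the column's stand, a fixed dark steel plate 130 (its x) x 72 (its y) x 12 high with a rubber top 12 mm above the bench; cases are stacked with their centre over this point and their length along its x, either way round. May lie left or right
- scrapbin: fixed open steel scrap bin, 150 (its x) x 120 (its y) x 55 high, walls and floor 4 mm; origin at the centre of its underside. May lie left or right
- offcut_mid (a point): offcut of perforated aluminium channel, 84 long (its x) x 26 wide (its y) x 22 high, walls 3, lying on the stand at the start, its solid back upward, 0.12 kg; this point is its centre, 11 mm up
- cap_grip (a point): column cap: steel plate 96 (its x) x 54 (its y) x 8 with a black grip block 50 (x) x 18 (y) x 28 high on its top, 0.35 kg; this point is the centre of the grip block, 22 mm above the plate's underside. Starts flat on the bench in front of the rack
- socket: steel wrench socket, 30 diameter, 30 high, standing on the bench; origin under its centre; to be left alone
- nut: large steel bush, 32 diameter, 13 high, on the bench; origin under its centre; to be left alone
- spraycan: spray can, 60 diameter, 170 high; origin under its centre; to be left alone
- pliers: pliers with red handles lying on the bench, about 160 long; to be left alone
- taperoll: roll of tape, 90 diameter, 24 high; to be left alone

How it is judged:
On the way, in this order (a step that is already met when the one before it is completed fails the run):
1. the offcut lies in the scrap bin (x of offcut_mid in the frame of scrapbin between -0.075 and 0.075 m and y of offcut_mid in the frame of scrapbin between -0.06 and 0.06 m and z of offcut_mid in the frame of scrapbin below 0.055 m), for 0.2 s.
2. every case present stands squarely in the column on the stand, let go (horizontal distance between each of case1_mid, case2_mid, case3_mid, case4_mid and stand_top below 0.012 m and angle between the x axis of each of case1_mid, case2_mid, case3_mid, case4_mid and the x axis of stand_top, either way round below 0.12 rad and angle between each of case1_mid, case2_mid, case3_mid, case4_mid's own z axis and vertical below 0.06 rad and contact force between the fingers and case1 below 0.5 N and contact force between the fingers and case2 below 0.5 N and contact force between the fingers and case3 below 0.5 N and contact force between the fingers and case4 below 0.5 N), for 0.2 s.
3. the cap is squarely on top of the column (horizontal distance between cap_grip and stand_top below 0.015 m and angle between the x axis of cap_grip and the x axis of stand_top, either way round below 0.15 rad and angle between cap_grip's own z axis and vertical below 0.06 rad and z of cap_grip in the frame of case1_mid above 0.03 m and z of cap_grip in the frame of case2_mid above 0.03 m and z of cap_grip in the frame of case3_mid above 0.03 m and z of cap_grip in the frame of case4_mid above 0.03 m), for 0.2 s.
At the end, for the whole second after the job is handed in: Offcut in the scrap bin; every case present in the column, within 12 mm of the stand's centre seen from above, 0.12 rad of square to it (either way round), 0.06 rad of level; cap above them all, within 15 mm, 0.15 rad of square, 0.06 rad of level; all at rest (all of step 1 and all of step 3 and horizontal distance between each of case1_mid, case2_mid, case3_mid, case4_mid and stand_top below 0.012 m and angle between the x axis of each of case1_mid, case2_mid, case3_mid, case4_mid and the x axis of stand_top, either way round below 0.12 rad and angle between each of case1_mid, case2_mid, case3_mid, case4_mid's own z axis and vertical below 0.06 rad and linear speed of each of case1, case2, case3, case4, cap, offcut below 0.02 m/s); the robot touches nothing.
It fails at once if a held case is forced against the lip with more than 35 N or against the keeper bar with more than 15 N ((contact force between case1 and lip above 35 N and contact force between the fingers and case1 above 10 N) or (contact force between case1 and keeper above 15 N and contact force between the fingers and case1 above 10 N) or (contact force between case2 and lip above 35 N and contact force between the fingers and case2 above 10 N) or (contact force between case2 and keeper above 15 N and contact force between the fingers and case2 above 10 N) or (contact force between case3 and lip above 35 N and contact force between the fingers and case3 above 10 N) or (contact force between case3 and keeper above 15 N and contact force between the fingers and case3 above 10 N) or (contact force between case4 and lip above 35 N and contact force between the fingers and case4 above 10 N) or (contact force between case4 and keeper above 15 N and contact force between the fingers and case4 above 10 N)).
It fails at once if a bystander (socket, bush, spray can, pliers, tape roll) is moved more than 40 mm (distance of any of socket, nut, spraycan, pliers, taperoll from where it was at the start of the episode above 0.04 m).
Of case1, case2, case3, case4 only 3 to 4 are there at a start; the rules pass over those that are not, and their reading is None.
At some moment in a run one of offcut, cap may be knocked a few centimetres aside while the robot is not near it.
Once in a run the grip may slacken for a moment while it holds something.
It also fails if it takes over 210 s, if anything falls off the work surface, if the arm or the gripper's body presses on something with over 40 N, if the wrist force passes 120 N, or if a joint passes its speed limit or range.

## Working session

There is one attempt and no reset: what is moved stays moved. The work goes in short steps, Python scripts to look and compute and a tool call to move; the robot and the scene stay as the last step left them, time stands still between calls to the robot, and variables do not carry over. Pictures are saved under pics/ and viewed, at most 14 in all, crops included, and the job is handed in when it is done.

Besides the shell and the picture viewer there is one more tool, called after "Call:" as a command line: name --pt "numbers of a row" for each row, then --argument value for the rest. servo_tool: Moves the arm, as the interface text tells. Its arguments: {"type":"object","properties":{"deltas":{"type":"array","items":{"type":"array","items":{"type":"number"}}},"squeeze":{"type":"number"}},"required":["deltas"]}

```bash
ls; mkdir -p pics; cat > h.py <<'E'
import numpy as np, cv2
from station import arm
from scipy.spatial.transform import Rotation as R
def cam(f):
    o=np.array(f["orientation"]); 
    M=o if o.shape==(3,3) else R.from_euler('xyz',o).as_matrix()
    return M,np.array(f["position"]),np.array(f["K"])
def snap(n,fn=None):
    f=arm.grab_frame(n)
    if fn: cv2.imwrite('pics/'+fn,f["color"][:,:,::-1])
    return f
def rec(f,names):
    M,p,K=cam(f)
    for q in names:
        for d in arm.recognise(q,f)[:5]:
            a=np.array(d["at"]); px=K@a
            print(q,round(d["conf"],2),np.round(M@a+p,4),'px',np.round(px[:2]/px[2]))
def ray(f,uv,z):
    M,p,K=cam(f); d=M@np.linalg.inv(K)@np.array([uv[0],uv[1],1.])
    return p+d*(z-p[2])/d[2]
def proj(f,P):
    M,p,K=cam(f); c=K@(M.T@(np.array(P)-p)); return c[:2]/c[2]
E
python3 - <<'E'
from h import *
s=arm.get_state();print(s)
for n in("top","side"):
    f=snap(n,n+"0.png");print(n,f["position"],f["orientation"],f["K"])
    rec(f,["rack_floor","case1_mid","stand_top","scrapbin","offcut_mid","cap_grip","socket","nut","spraycan","pliers","taperoll","lip","keeper"])
E
```

```text
pics
{'t': 0.0, 'q': array([ 1.56310967e+00,  3.59370837e-01,  1.10862960e-02, -3.78735470e-04,
       -1.22411113e+00, -2.88124156e-01]), 'qd': array([-0.00044469, -0.00079543, -0.00102541,  0.00162222,  0.00086302,
        0.00083146]), 'joint_efforts': array([-5.49513861e-04, -5.82722712e+01,  2.93054509e+01,  6.99699238e+00,
        6.88879634e-03, -1.81404466e-04]), 'eef_pos': array([0.19663065, 0.64521739, 0.22563986]), 'ee_rot': array([ 3.13995806e+00, -1.13144651e-04, -2.95939693e-01]), 'force': array([ 0.32760258, -0.10570503,  0.10980368]), 'moment': array([-0.00888549,  0.00067667, -0.01378185]), 'gripper_force': 0.0, 'width': 0.08760175405083594}
top [ 0.31212851 -0.00594298  1.07467087] [-2.95802053 -0.01630643 -1.54359408] [[401.55275673   0.         320.12773483]
 [  0.         401.55275673 197.89161637]
 [  0.           0.           1.        ]]
rack_floor 0.97 [0.6238 0.0134 0.0148] px [310. 156.]
case1_mid 0.63 [ 0.5911 -0.1526  0.0508] px [372. 166.]
case1_mid 0.55 [0.5487 0.0018 0.0233] px [313. 183.]
case1_mid 0.32 [0.4397 0.1583 0.0275] px [252. 221.]
stand_top 
[... 1010 characters left out ...]
1 0.3133 0.0132] px [309. 320.]
scrapbin 0.83 [ 0.366  -0.3199  0.0244] px [404. 154.]
offcut_mid 0.57 [0.4006 0.302  0.0359] px [311. 312.]
cap_grip 0.94 [0.4063 0.0185 0.0099] px [353. 230.]
cap_grip 0.34 [0.5466 0.0409 0.0213] px [304. 217.]
socket 0.51 [0.4364 0.1677 0.0194] px [321. 266.]
nut 0.66 [ 0.4163 -0.1461  0.0154] px [370. 188.]
nut 0.38 [0.4052 0.0204 0.0091] px [353. 231.]
spraycan 0.64 [0.586  0.4294 0.1354] px [205. 308.]
spraycan 0.57 [0.4033 0.0184 0.006 ] px [354. 231.]
pliers 0.88 [ 0.6447 -0.394   0.0107] px [334. 122.]
taperoll 0.75 [ 0.4944 -0.4681  0.0202] px [381. 119.]
lip 0.75 [0.5445 0.0401 0.0203] px [305. 217.]
keeper 0.75 [0.6721 0.0589 0.0224] px [263. 207.]
```

View pics/top0.png

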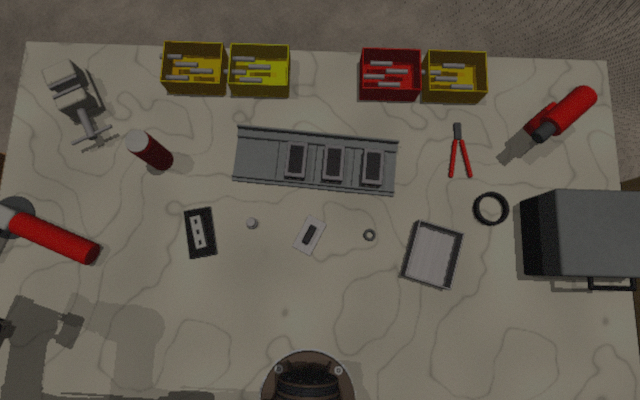

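View pics/side0.png

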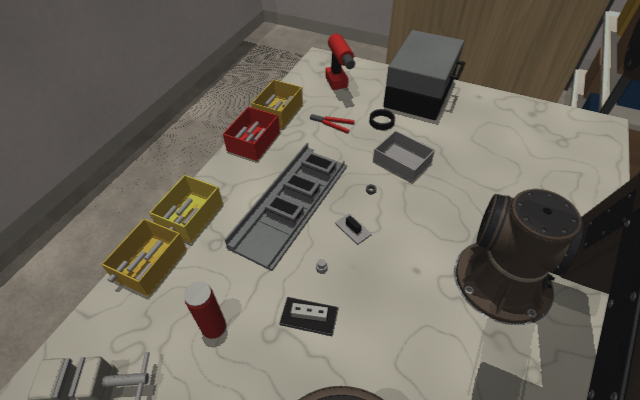

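Top: three cases at (296,160), (335,162), (373,166) px; the leftmost place is empty. Stand with offcut at (200,232), bin at (432,255), cap at (310,235). I'll enlarge for precise corners.

```bash
python3 - <<'E'
import cv2,numpy as np
t=cv2.imread('pics/top0.png')
def up(c,s): return cv2.convertScaleAbs(cv2.resize(c,None,fx=s,fy=s,interpolation=cv2.INTER_CUBIC),alpha=1.5)
a=up(t[115:205,228:406],4.4); b=up(t[200:266,176:336],5)
cv2.imwrite('pics/c1.png',a); cv2.imwrite('pics/c2.png',b); print(a.shape,b.shape)
E
```

```text
(396, 783, 3) (330, 800, 3)
```

View pics/c1.png

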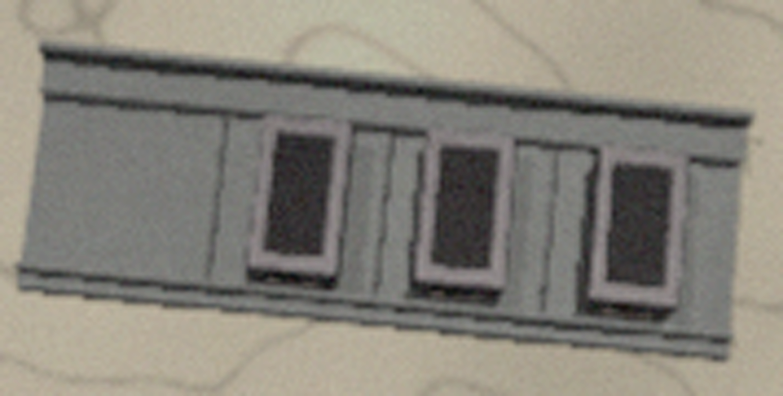

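View pics/c2.png

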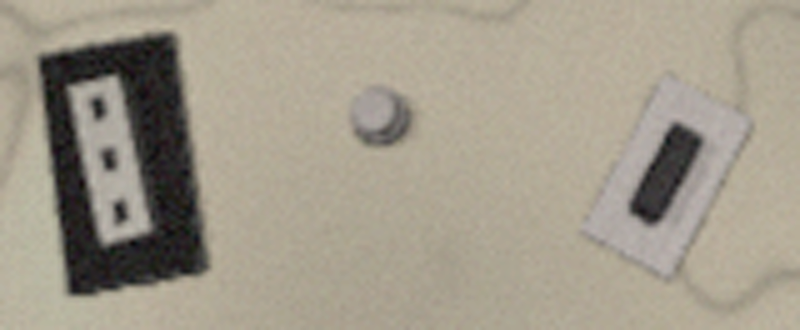

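```bash
cat >> h.py <<'E'
from scipy.optimize import least_squares
def fit(f,uvs,L,W,z):
    # uvs order: far-left, far-right, near-right, near-left (top cam); x axis near->far, y to the left
    P=np.array([ray(f,u,z)[:2] for u in uvs])
    Q=np.array([[L,W],[L,-W],[-L,-W],[-L,W]])/2
    c=P.mean(0); m=P-c; a=np.arctan2((Q[:,0]*m[:,1]-Q[:,1]*m[:,0]).sum(),(Q*m).sum())
    r=P-(c+Q@np.array([[np.cos(a),np.sin(a)],[-np.sin(a),np.cos(a)]]))
    e=[np.linalg.norm(P[i]-P[(i+1)%4]) for i in range(4)]
    return np.round(c,4),round(a,4),'res',round(np.abs(r).max()*1e3,1),'sides',np.round(np.array(e)*1e3)
E
python3 - <<'E'
from h import *
f=snap("top")
A=lambda p:[(228+x/4.4-.4,115+y/4.4-.4) for x,y in p]
B=lambda p:[(176+x/5-.4,200+y/5-.4) for x,y in p]
for n,p in dict(L=[(267,117),(351,122),(337,274),(250,264)],M=[(432,131),(515,137),(502,291),(416,280)],Rr=[(602,148),(689,154),(677,303),(589,295)]).items():
    print(n,fit(f,A(p),.096,.054,.052))
print('stand',fit(f,B([(38,57),(176,34),(208,270),(70,295)]),.13,.072,.012))
print('offcut',fit(f,B([(67,86),(120,73),(152,233),(103,246)]),.084,.026,.034))
print('cap',fit(f,B([(668,73),(752,125),(672,280),(582,232)]),.096,.054,.008))
print('gripblk',ray(f,B([(666,173)])[0],.036))
for n,uv,z in [('lipL',(20,268),.024),('lipR',(730,339),.024),('wallL',(42,44),.044),('wallR',(751,115),.044)]:
    print(n,np.round(ray(f,A([uv])[0],z),4))
E
```

```text
L (array([0.6058, 0.0488]), np.float64(-0.0609), 'res', np.float64(2.3), 'sides', array([51., 95., 52., 92.]))
M (array([ 0.5993, -0.0503]), np.float64(-0.0713), 'res', np.float64(1.9), 'sides', array([50., 96., 52., 93.]))
Rr (array([ 0.5931, -0.1541]), np.float64(-0.0717), 'res', np.float64(2.9), 'sides', array([53., 93., 53., 91.]))
stand (array([0.4084, 0.2958]), np.float64(0.2111), 'res', np.float64(1.6), 'sides', array([ 74., 127.,  72., 128.]))
offcut (array([0.4082, 0.2962]), np.float64(0.2874), 'res', np.float64(1.2), 'sides', array([28., 85., 26., 86.]))
cap (array([0.4096, 0.008 ]), np.float64(-0.4639), 'res', np.float64(2.1), 'sides', array([53., 92., 54., 96.]))
gripblk [0.40901658 0.00906303 0.036     ]
lipL [0.5615 0.2196 0.024 ]
lipR [ 0.5306 -0.2137  0.024 ]
wallL [0.6978 0.2113 0.044 ]
wallR [ 0.6666 -0.2235  0.044 ]
```

```bash
cat >> h.py <<'E'
def pose(p,yaw,tilt=0):
    # tilt (deg): front of a held case up
    return np.array(p,float),R.from_euler('z',yaw)*R.from_euler('y',np.radians(tilt))*R.from_euler('x',np.pi)
def plan(wps,step=38.,ang=7.,cur=None):
    s=arm.get_state(); p,r=(s["eef_pos"],R.from_euler('xyz',s["ee_rot"])) if cur is None else cur
    print('now',np.round(p,4),np.round(r.as_euler('xyz'),3))
    for q,rq in wps:
        rv=np.degrees((r.inv()*rq).as_rotvec()); n=int(np.ceil(np.linalg.norm(rv)/ang-.01))
        d=rq.inv().apply(q-p)*1e3; m=int(np.ceil(np.linalg.norm(d)/step-.01))
        if np.linalg.norm(rv)>.2: print(f' turn {n} x',np.round(rv/n,2),end=';')
        if m: print(f' shift {m} x',np.round(d/m,1),end='')
        print(); p,r=q,rq
E
python3 - <<'E'
from h import *
plan([pose([.408,.296,.14],.287),pose([.408,.296,.0155],.287),pose([.408,.296,.15],.287),pose([.366,-.32,.15],-.27),pose([.366,-.32,.05],-.27)])
E
```

```text
now [0.1968 0.6457 0.2265] [ 3.142 -0.    -0.296]
 turn 5 x [ 0.   -0.   -6.68]; shift 11 x [ 9.4 35.9  7.9]
 shift 4 x [ 0.  -0.  31.1]
 shift 4 x [  0.    0.  -33.6]
 turn 5 x [ 0.   -0.    6.38]; shift 17 x [ 7.3 35.6  0. ]
 shift 3 x [ 0.  -0.  33.3]
```

Call:
servo_tool --pt "-0.3 0 0 0 0 0 -6.68" --pt "-0.3 0 0 0 0 0 -6.68" --pt "-0.3 0 0 0 0 0 -6.68" --pt "-0.3 0 0 0 0 0 -6.68" --pt "-0.3 0 0 0 0 0 -6.68" --pt "-0.3 9.4 35.9 7.9 0 0 0" --pt "-0.3 9.4 35.9 7.9 0 0 0" --pt "-0.3 9.4 35.9 7.9 0 0 0" --pt "-0.3 9.4 35.9 7.9 0 0 0" --pt "-0.3 9.4 35.9 7.9 0 0 0" --pt "-0.3 9.4 35.9 7.9 0 0 0" --pt "-0.3 9.4 35.9 7.9 0 0 0" --pt "-0.3 9.4 35.9 7.9 0 0 0" --pt "-0.3 9.4 35.9 7.9 0 0 0" --pt "-0.3 9.4 35.9 7.9 0 0 0" --pt "-0.3 9.4 35.9 7.9 0 0 0" --pt "-0.3 0 0 0 0 0 0" --pt "-0.3 0 0 0 0 0 0" --squeeze 25

```text
t: 2.95
eef_pos: [0.4085, 0.2944, 0.1395]
ee_rot: [3.141, 0.0, 0.284]
force: [0.5, -0.4, 0.9]
width: 0.0568
gripper_force: 0.0
```

Call:
servo_tool --pt "-0.3 0 -1.5 31 0 0 0" --pt "-0.3 0 0 31 0 0 0" --pt "-0.3 0 0 31 0 0 0" --pt "-0.3 0 0 31 0 0 0" --pt "-0.3 0 0 0 0 0 0" --pt "1 0 0 0 0 0 0" --pt "1 0 0 0 0 0 0" --pt "1 0 0 0 0 0 0" --pt "1 0 0 0 0 0 0" --pt "1 0 0 0 0 0 0" --pt "1 0 0 0 0 0 0"

```text
t: 3.87
eef_pos: [0.4074, 0.2979, 0.0161]
ee_rot: [-3.141, -0.001, 0.287]
force: [-1.9, 0.9, 1.7]
width: 0.0256
gripper_force: 25.0
```

Gripped (25.6 mm). Lift and carry to the bin.

Call:
servo_tool --pt "1 0 0 -33.6 0 0 0" --pt "1 0 0 -33.6 0 0 0" --pt "1 0 0 -33.6 0 0 0" --pt "1 0 0 -33.6 0 0 0" --pt "1 0 0 0 0 0 6.38" --pt "1 0 0 0 0 0 6.38" --pt "1 0 0 0 0 0 6.38" --pt "1 0 0 0 0 0 6.38" --pt "1 0 0 0 0 0 6.38"

```text
t: 4.62
eef_pos: [0.4071, 0.2974, 0.1502]
ee_rot: [-3.141, 0.0, -0.275]
force: [0.1, 0.2, -2.3]
width: 0.0257
gripper_force: 25.0
```

Call:
servo_tool --pt "1 7.3 35.6 0 0 0 0" --pt "1 7.3 35.6 0 0 0 0" --pt "1 7.3 35.6 0 0 0 0" --pt "1 7.3 35.6 0 0 0 0" --pt "1 7.3 35.6 0 0 0 0" --pt "1 7.3 35.6 0 0 0 0" --pt "1 7.3 35.6 0 0 0 0" --pt "1 7.3 35.6 0 0 0 0" --pt "1 7.3 35.6 0 0 0 0" --pt "1 7.3 35.6 0 0 0 0" --pt "1 7.3 35.6 0 0 0 0" --pt "1 7.3 35.6 0 0 0 0" --pt "1 7.3 35.6 0 0 0 0" --pt "1 7.3 35.6 0 0 0 0" --pt "1 7.3 35.6 0 0 0 0" --pt "1 7.3 35.6 0 0 0 0" --pt "1 7.3 35.6 0 0 0 0" --pt "1 0 0 0 0 0 0"

```text
t: 6.12
eef_pos: [0.365, -0.3235, 0.1498]
ee_rot: [3.141, 0.0, -0.274]
force: [0.9, -0.4, -0.9]
width: 0.026
gripper_force: 25.0
```

Call:
servo_tool --pt "1 0 -3 33.3 0 0 0" --pt "1 0 0 33.3 0 0 0" --pt "1 0 0 33.3 0 0 0" --pt "1 0 0 0 0 0 0" --pt "0 0 0 0 0 0 0" --pt "0 0 0 0 0 0 0" --pt "0 0 0 0 0 0 0" --pt "0 0 0 -35 0 0 0" --pt "0 0 0 -35 0 0 0" --pt "0 0 0 -35 0 0 0" --pt "-0.6 0 0 -35 0 0 0" --pt "-0.6 0 0 0 0 0 0"

```text
t: 7.12
eef_pos: [0.3705, -0.318, 0.1998]
ee_rot: [3.138, -0.015, -0.268]
force: [0.5, -1.3, 0.8]
width: 0.0519
gripper_force: 0.0
```

```bash
python3 - <<'E'
from h import *
f=snap("side"); rec(f,["offcut_mid","scrapbin","cap_grip"])
# rows to the right-hand case (R) first
plan([pose([.593,-.154,.19],-.0717),pose([.593,-.154,.016],-.0717)])
E
```

```text
offcut_mid 0.5 [ 0.3608 -0.3083  0.0255] px [404. 157.]
scrapbin 0.71 [ 0.3658 -0.3169  0.0331] px [404. 153.]
cap_grip 0.96 [0.4041 0.0185 0.0082] px [354. 230.]
now [ 0.3665 -0.3156  0.191 ] [-3.141e+00 -2.000e-03 -2.700e-01]
 turn 2 x [-0.   -0.05 -5.67]; shift 8 x [ 26.8 -22.2   0.1]
 shift 5 x [-0.  -0.  34.8]
```

Call:
servo_tool --pt "-0.6 0 0 0 0 0 -5.67" --pt "-0.6 0 0 0 0 0 -5.67" --pt "-0.6 26.8 -22.2 0 0 0 0" --pt "-0.6 26.8 -22.2 0 0 0 0" --pt "-0.6 26.8 -22.2 0 0 0 0" --pt "-0.6 26.8 -22.2 0 0 0 0" --pt "-0.6 26.8 -22.2 0 0 0 0" --pt "-0.6 26.8 -22.2 0 0 0 0" --pt "-0.6 26.8 -22.2 0 0 0 0" --pt "-0.6 26.8 -22.2 0 0 0 0" --pt "-0.6 0 0 30 0 0 0" --pt "-0.6 0 0 30 0 0 0" --pt "-0.6 0 0 30 0 0 0" --pt "-0.6 0 0 0 0 0 0" --pt "-0.6 0 0 0 0 0 0" --squeeze 40

```text
t: 8.57
eef_pos: [0.5916, -0.1542, 0.0983]
ee_rot: [3.141, 0.005, -0.071]
force: [1.7, -0.1, 0.6]
width: 0.0702
gripper_force: 0.0
```

```bash
python3 - <<'E'
from h import *
f=snap("side"); c=f["color"][110:260,230:410,::-1]
a=cv2.convertScaleAbs(cv2.resize(c,None,fx=4,fy=4,interpolation=cv2.INTER_CUBIC),alpha=1.4); cv2.imwrite('pics/s1.png',a)
plan([pose([.5925,-.154,.016],-.0717)])
E
```

```text
now [ 0.5932 -0.1543  0.1004] [ 3.141e+00  1.000e-03 -7.100e-02]
 shift 3 x [-0.2 -0.1 28.1]
```

View pics/s1.png

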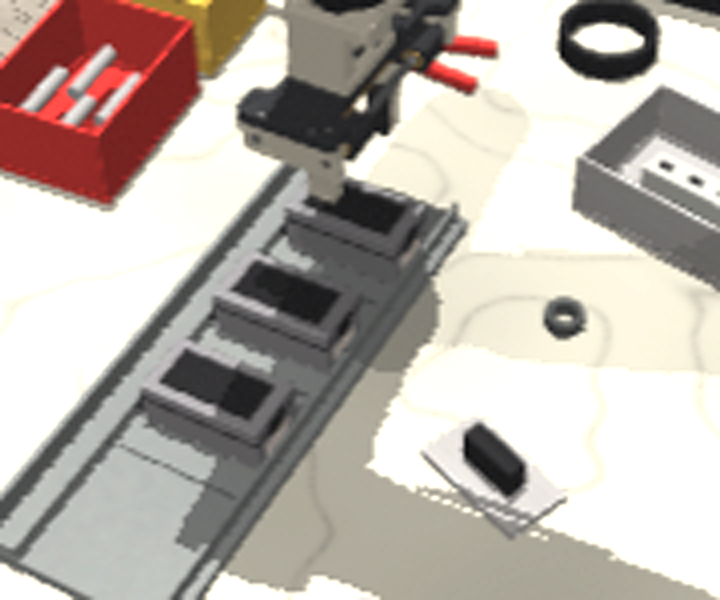

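The offcut lies in the bin (crop ~690,180) and the gripper is over the right-hand case (~350,210). Descend and grip.

Call:
servo_tool --pt "-0.6 0 0 28 0 0 0" --pt "-0.6 0 0 28 0 0 0" --pt "-0.6 0 0 28 0 0 0" --pt "-0.6 0 0 0 0 0 0" --pt "-0.6 0 0 0 0 0 0" --pt "1 0 0 0 0 0 0" --pt "1 0 0 0 0 0 0" --pt "1 0 0 0 0 0 0" --pt "1 0 0 0 0 0 0" --pt "1 0 0 0 0 0 0" --pt "1 0 0 0 0 0 0"

```text
t: 9.53
eef_pos: [0.5945, -0.1541, 0.0183]
ee_rot: [-3.142, -0.003, -0.071]
force: [-0.9, 1.3, 8.1]
width: 0.0536
gripper_force: 40.0
```

```bash
cat >> h.py <<'E'
def tiltrows(lx=-66.,lz=6.,th=18.,n=6,lift=1.0):
    # tool-axis rows: rotate about tongue tip; TCP at (lx,lz) from tip in case frame
    P=lambda t:np.array([lx*np.cos(t)+lz*np.sin(t),-lx*np.sin(t)+lz*np.cos(t)])
    for i in range(n):
        t0,t1=np.radians(th*i/n),np.radians(th*(i+1)/n); d=P(t1)-P(t0)+[0,lift/n]
        X=np.array([np.cos(t0),-np.sin(t0)]);Z=np.array([-np.sin(t0),-np.cos(t0)])
        print([1,round(d@X,1),0,round(d@Z,1),0,-round(th/n,2),0])
    t=np.radians(th)
    for name,d in(('fwd30',[-30,0]),('up',[0,100.])):
        d=np.array(d);print(name,np.round([d@[np.cos(t),-np.sin(t)],0,d@[-np.sin(t),-np.cos(t)]],1))
E
python3 - <<'E'
from h import *
tiltrows()
s=arm.get_state();print(s["width"],s["gripper_force"],s["eef_pos"],s["force"])
E
```

```text
[1, np.float64(0.4), 0, np.float64(-3.6), 0, -3.0, 0]
[1, np.float64(0.4), 0, np.float64(-3.6), 0, -3.0, 0]
[1, np.float64(0.4), 0, np.float64(-3.6), 0, -3.0, 0]
[1, np.float64(0.4), 0, np.float64(-3.6), 0, -3.0, 0]
[1, np.float64(0.4), 0, np.float64(-3.6), 0, -3.0, 0]
[1, np.float64(0.4), 0, np.float64(-3.6), 0, -3.0, 0]
fwd30 [-28.5   0.    9.3]
up [-30.9   0.  -95.1]
0.05359604975855339 40.00118136405945 [ 0.5945241  -0.15408335  0.01831145] [-0.90119081  1.28817542  8.0876591 ]
```

Call:
servo_tool --pt "1 0 0 0 0 0 0" --pt "1 0 0 0 0 0 0" --pt "1 0 0 0 0 0 0" --pt "1 0 0 0 0 0 0"

```text
t: 9.87
eef_pos: [0.5945, -0.1541, 0.0183]
ee_rot: [-3.142, -0.003, -0.071]
force: [-0.2, 0.9, 8.0]
width: 0.0533
gripper_force: 40.0
```

Call:
servo_tool --pt "1 0 0 -2 0 0 0" --pt "1 0 0 0 0 0 0" --pt "1 0 0 0 0 0 0"

```text
t: 10.12
eef_pos: [0.593, -0.154, 0.0184]
ee_rot: [-3.141, -0.0, -0.072]
force: [-1.1, 1.0, 2.6]
width: 0.0538
gripper_force: 40.0
```

Contact relieved. Tilt about the tongue's tip, first half.

Call:
servo_tool --pt "1 0.4 0 -3.6 0 -3 0" --pt "1 0.4 0 -3.6 0 -3 0" --pt "1 0.4 0 -3.6 0 -3 0" --pt "1 0 0 0 0 0 0"

```text
t: 10.45
eef_pos: [0.5967, -0.1543, 0.0288]
ee_rot: [3.141, 0.159, -0.071]
force: [1.0, -0.2, -2.1]
width: 0.0537
gripper_force: 40.0
```

Call:
servo_tool --pt "1 0.4 0 -3.6 0 -3 0" --pt "1 0.4 0 -3.6 0 -3 0" --pt "1 0.4 0 -3.6 0 -3 0" --pt "1 0 0 0 0 0 0" --pt "1 0 0 0 0 0 0"

```text
t: 10.87
eef_pos: [0.5983, -0.1543, 0.0379]
ee_rot: [-3.141, 0.314, -0.072]
force: [-1.2, -0.7, -2.5]
width: 0.0537
gripper_force: 40.0
```

Call:
servo_tool --pt "1 -8.3 0 2.7 0 0 0" --pt "1 -8.3 0 2.7 0 0 0" --pt "1 -8.3 0 2.7 0 0 0" --pt "1 -8.3 0 2.7 0 0 0" --pt "1 0 0 0 0 0 0" --pt "1 -9.3 0 -28.5 0 0 0" --pt "1 -9.3 0 -28.5 0 0 0" --pt "1 -9.3 0 -28.5 0 0 0" --pt "1 -9.3 0 -28.5 0 0 0" --pt "1 -9.3 0 -28.5 0 0 0" --pt "1 0 0 0 0 6 0" --pt "1 0 0 0 0 6 0" --pt "1 0 0 0 0 6 0" --pt "1 0 0 0 0 0 0"

```text
t: 12.03
eef_pos: [0.5593, -0.1518, 0.1901]
ee_rot: [-3.14, -0.007, -0.072]
force: [-1.8, 0.4, -3.8]
width: 0.0537
gripper_force: 40.0
```

```bash
python3 - <<'E'
from h import *
f=snap("side"); rec(f,["case1_mid","cap_grip"])
plan([pose([.408,.296,.19],.211),pose([.408,.296,.024],.211)],cur=None)
E
```

```text
cap_grip 0.88 [0.4054 0.0176 0.0059] px [353. 230.]
now [ 0.5628 -0.1519  0.1901] [-3.142e+00 -1.000e-03 -7.100e-02]
 turn 3 x [ 0.   -0.01 -5.39]; shift 13 x [ -4.4 -36.2   0. ]
 shift 5 x [-0.  -0.  33.2]
```

Call:
servo_tool --pt "1 0 0 0 0 0 -5.4" --pt "1 0 0 0 0 0 -5.4" --pt "1 0 0 0 0 0 -5.4" --pt "1 -4.4 -36.2 0 0 0 0" --pt "1 -4.4 -36.2 0 0 0 0" --pt "1 -4.4 -36.2 0 0 0 0" --pt "1 -4.4 -36.2 0 0 0 0" --pt "1 -4.4 -36.2 0 0 0 0" --pt "1 -4.4 -36.2 0 0 0 0" --pt "1 -4.4 -36.2 0 0 0 0" --pt "1 -4.4 -36.2 0 0 0 0" --pt "1 -4.4 -36.2 0 0 0 0" --pt "1 -4.4 -36.2 0 0 0 0" --pt "1 -4.4 -36.2 0 0 0 0" --pt "1 -4.4 -36.2 0 0 0 0" --pt "1 -4.4 -36.2 0 0 0 0" --pt "1 0 0 0 0 0 0" --pt "1 0 0 0 0 0 0"

```text
t: 13.68
eef_pos: [0.4085, 0.2986, 0.1886]
ee_rot: [3.14, 0.001, 0.214]
force: [-0.1, -0.8, -3.1]
width: 0.0538
gripper_force: 40.0
```

```bash
python3 - <<'E'
from h import *
f=snap("top"); c=f["color"][190:270,150:260,::-1]
cv2.imwrite('pics/s2.png',cv2.convertScaleAbs(cv2.resize(c,None,fx=3.6,fy=3.6,interpolation=cv2.INTER_CUBIC),alpha=1.4))
g=snap("side"); c=g["color"][200:340,250:390,::-1]
cv2.imwrite('pics/s3.png',np.hstack([cv2.resize(cv2.imread('pics/s2.png'),(396,288)),cv2.resize(cv2.convertScaleAbs(c,alpha=1.4),(400,400))[:288]]))
plan([pose([.408,.296,.024],.211)])
E
```

```text
now [0.4089 0.2963 0.1886] [3.14e+00 1.00e-03 2.11e-01]
 shift 5 x [-0.2  0.  32.9]
```

View pics/s3.png

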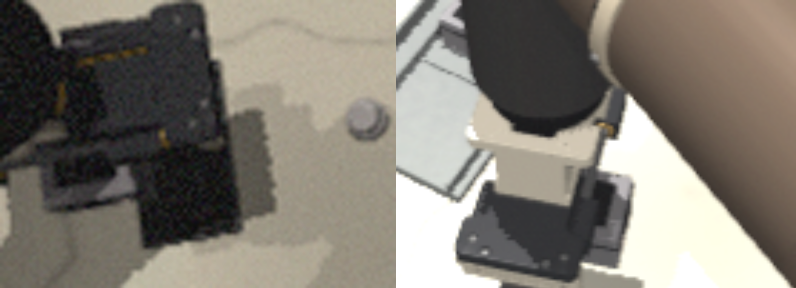

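The case hangs level under the gripper, in line with the stand. Lower it.

Call:
servo_tool --pt "1 0 0 32 0 0 0" --pt "1 0 0 32 0 0 0" --pt "1 0 0 32 0 0 0" --pt "1 0 0 32 0 0 0" --pt "1 0 0 32 0 0 0" --pt "1 0 0 4 0 0 0" --pt "1 0 0 2 0 0 0" --pt "1 0 0 1.5 0 0 0" --pt "1 0 0 0 0 0 0" --pt "1 0 0 0 0 0 0"

```text
t: 14.62
eef_pos: [0.4096, 0.2971, 0.0232]
ee_rot: [-3.14, -0.002, 0.211]
force: [0.5, -0.1, -2.1]
width: 0.0538
gripper_force: 40.0
```

Call:
servo_tool --pt "1 -1 0 1.5 0 0 0" --pt "1 0 0 1 0 0 0" --pt "1 0 0 0 0 0 0" --pt "1 0 0 0 0 0 0"

```text
t: 14.95
eef_pos: [0.4081, 0.2966, 0.0203]
ee_rot: [-3.14, -0.001, 0.212]
force: [-3.3, -1.2, 7.5]
width: 0.054
gripper_force: 40.0
```

Contact. Release (only part-way, then rise) and look.

Call:
servo_tool --pt "0.2 0 0 -0.5 0 0 0" --pt "-0.5 0 0 0 0 0 0" --pt "-0.7 0 0 0 0 0 0" --pt "-0.7 0 0 0 0 0 0" --pt "-0.7 0 0 -30 0 0 0" --pt "-0.7 0 0 -35 0 0 0" --pt "-0.7 0 0 -35 0 0 0" --pt "-0.7 0 0 -35 0 0 0" --pt "-0.6 0 0 -35 0 0 0" --pt "-0.5 0 0 0 0 0 0"

```text
t: 15.78
eef_pos: [0.4105, 0.2988, 0.1969]
ee_rot: [-3.135, -0.009, 0.212]
force: [0.9, 1.5, 2.0]
width: 0.0684
gripper_force: 0.0
```

```bash
python3 - <<'E'
from h import *
plan([pose([.5995,-.0505,.19],-.0713),pose([.5995,-.0505,.021],-.0713)])
E
```

```text
now [0.4105 0.2988 0.1969] [-3.135 -0.009  0.212]
 turn 3 x [-0.15 -0.16  5.42]; shift 11 x [19.4 30.4  0.6]
 shift 5 x [ 0.  -0.  33.8]
```

Call:
servo_tool --pt "-0.45 0 0 0 0 0 5.4" --pt "-0.45 0 0 0 0 0 5.4" --pt "-0.45 0 0 0 0 0 5.4" --pt "-0.45 19.4 30.2 0 0 0 0" --pt "-0.45 19.4 30.2 0 0 0 0" --pt "-0.45 19.4 30.2 0 0 0 0" --pt "-0.45 19.4 30.2 0 0 0 0" --pt "-0.45 19.4 30.2 0 0 0 0" --pt "-0.45 19.4 30.2 0 0 0 0" --pt "-0.45 19.4 30.2 0 0 0 0" --pt "-0.45 19.4 30.2 0 0 0 0" --pt "-0.45 19.4 30.2 0 0 0 0" --pt "-0.45 19.4 30.2 0 0 0 0" --pt "-0.45 19.4 30.2 0 0 0 0" --pt "-0.45 0 0 0 0 0 0" --pt "-0.45 0 0 0 0 0 0"

```text
t: 17.12
eef_pos: [0.5971, -0.0525, 0.1885]
ee_rot: [3.141, 0.001, -0.075]
force: [-0.6, -0.2, -0.8]
width: 0.0633
gripper_force: 0.0
```

```bash
python3 - <<'E'
from h import *
f=snap("top"); rec(f,["case1_mid","cap_grip","offcut_mid"]); c=f["color"][200:266,176:336,::-1]
cv2.imwrite('pics/p1.png',cv2.convertScaleAbs(cv2.resize(c,None,fx=5,fy=5,interpolation=cv2.INTER_CUBIC),alpha=1.5))
plan([pose([.5995,-.0505,.021],-.0713)])
E
```

```text
cap_grip 0.82 [0.4108 0.0094 0.0108] px [309. 234.]
offcut_mid 0.71 [ 0.363  -0.3124  0.0248] px [432. 256.]
now [ 0.5965 -0.0498  0.1895] [-3.141  0.    -0.071]
 shift 5 x [ 0.6  0.1 33.7]
```

View pics/p1.png

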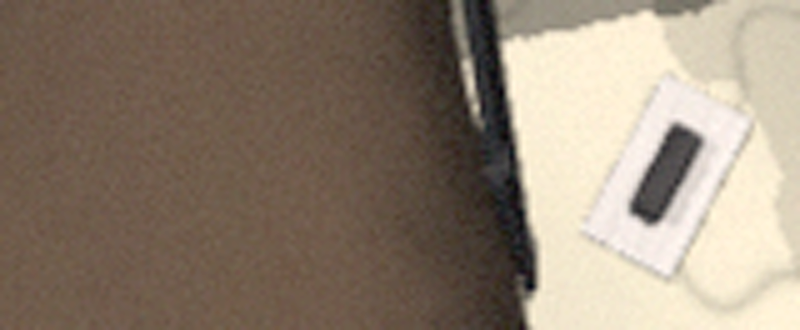

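The arm hides the stand; the cap is unmoved. Take the middle case now and check the stack later.

Call:
servo_tool --pt "-0.45 3 0 33.7 0 0 0" --pt "-0.45 0 0 33.7 0 0 0" --pt "-0.45 0 0 33.7 0 0 0" --pt "-0.45 0 0 33.7 0 0 0" --pt "-0.45 0 0 33.7 0 0 0" --pt "-0.45 0 0 0 0 0 0" --pt "-0.45 0 0 0 0 0 0" --pt "1 0 0 0 0 0 0" --pt "1 0 0 0 0 0 0" --pt "1 0 0 0 0 0 0" --pt "1 0 0 0 0 0 0" --pt "1 0 0 0 0 0 0" --pt "1 0 0 0 0 0 0" --pt "1 0 0 0 0 0 0"

```text
t: 18.48
eef_pos: [0.6017, -0.0501, 0.0237]
ee_rot: [-3.14, -0.005, -0.071]
force: [-1.3, 4.0, 7.2]
width: 0.0539
gripper_force: 40.0
```

Call:
servo_tool --pt "1 0 0 -2 0 0 0" --pt "1 0 0 0 0 0 0" --pt "1 0 0 0 0 0 0"

```text
t: 18.73
eef_pos: [0.5998, -0.0508, 0.0237]
ee_rot: [-3.141, -0.0, -0.072]
force: [-1.6, 2.4, 4.7]
width: 0.0536
gripper_force: 40.0
```

```bash
python3 - <<'E'
from h import *
tiltrows(lx=-64,lz=13.5)
f=snap("side","s5.png")
E
```

```text
[1, np.float64(0.8), 0, np.float64(-3.5), 0, -3.0, 0]
[1, np.float64(0.8), 0, np.float64(-3.5), 0, -3.0, 0]
[1, np.float64(0.8), 0, np.float64(-3.5), 0, -3.0, 0]
[1, np.float64(0.8), 0, np.float64(-3.5), 0, -3.0, 0]
[1, np.float64(0.8), 0, np.float64(-3.5), 0, -3.0, 0]
[1, np.float64(0.8), 0, np.float64(-3.5), 0, -3.0, 0]
fwd30 [-28.5   0.    9.3]
up [-30.9   0.  -95.1]
```

View pics/s5.png

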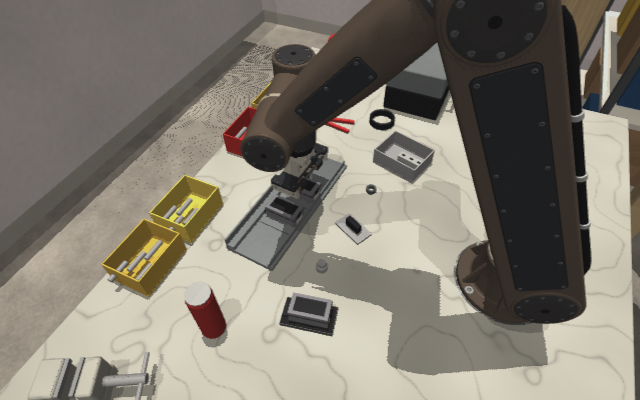

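Case 1 sits on the stand at (309,308), squarely. Now tilt case 2.

Call:
servo_tool --pt "1 0.8 0 -3.5 0 -3 0" --pt "1 0.8 0 -3.5 0 -3 0" --pt "1 0.8 0 -3.5 0 -3 0" --pt "1 0 0 0 0 0 0"

```text
t: 19.12
eef_pos: [0.6043, -0.0513, 0.0333]
ee_rot: [3.141, 0.159, -0.072]
force: [-2.2, 1.3, 4.5]
width: 0.0537
gripper_force: 40.0
```

Call:
servo_tool --pt "1 0.8 0 -3.5 0 -3 0" --pt "1 0.8 0 -3.5 0 -3 0" --pt "1 0.8 0 -3.5 0 -3 0" --pt "1 0 0 0 0 0 0" --pt "1 0 0 0 0 0 0"

```text
t: 19.53
eef_pos: [0.6079, -0.0517, 0.0426]
ee_rot: [3.141, 0.312, -0.072]
force: [1.6, -1.2, -1.8]
width: 0.0536
gripper_force: 40.0
```

```bash
python3 - <<'E'
from h import *
f=snap("side"); a=.05
# edge fit of the placed case top on the side picture: largest bright-rim contour
g=cv2.cvtColor(f["color"],cv2.COLOR_RGB2GRAY)[285:340,270:345]
cv2.imwrite('pics/p2.png',cv2.resize(g,None,fx=9,fy=9,interpolation=cv2.INTER_CUBIC))
for P in [[.4084,.2958,.054]]:
    x=R.from_euler('z',.211)
    print([np.round((proj(f,x.apply([a*.048,b*.027,0])+P)-[270,285])*9) for a,b in((1,1),(1,-1),(-1,-1),(-1,1))])
E
```

```text
[array([143., 239.]), array([198.,  54.]), array([551., 125.]), array([508., 316.])]
```

View pics/p2.png

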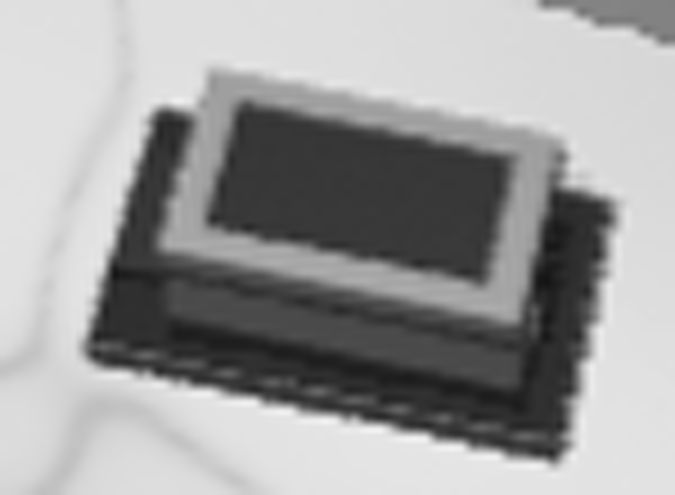

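```bash
python3 - <<'E'
from h import *
f=snap("side")
A=lambda p:[(270+x/9-.45,285+y/9-.45) for x,y in p]
# far-left, far-right, near-right, near-left
print('case',fit(f,A([(160,250),(210,70),(562,138),(525,325)]),.096,.054,.054))
print('stand',fit(f,A([(93,345),(155,106),(613,203),(565,445)]),.13,.072,.012))
plan([pose([.408,.296,.20],.211)])
E
```

```text
case (array([0.405 , 0.2968]), np.float64(0.2207), 'res', np.float64(1.1), 'sides', array([52., 95., 53., 96.]))
stand (array([0.4074, 0.2998]), np.float64(0.215), 'res', np.float64(2.1), 'sides', array([ 71., 129.,  69., 127.]))
now [ 0.6071 -0.0514  0.0428] [-3.142  0.312 -0.072]
 turn 4 x [-0.63  4.44 -4.02]; shift 12 x [-10.2 -31.8 -13.1]
```

Call:
servo_tool --pt "1 -8.3 0 2.7 0 0 0" --pt "1 -8.3 0 2.7 0 0 0" --pt "1 -8.3 0 2.7 0 0 0" --pt "1 -8.3 0 2.7 0 0 0" --pt "1 0 0 0 0 0 0" --pt "1 -9.3 0 -28.5 0 0 0" --pt "1 -9.3 0 -28.5 0 0 0" --pt "1 -9.3 0 -28.5 0 0 0" --pt "1 -9.3 0 -28.5 0 0 0" --pt "1 -9.3 0 -28.5 0 0 0" --pt "1 0 0 0 0 6 0" --pt "1 0 0 0 0 6 0" --pt "1 0 0 0 0 6 0" --pt "1 0 0 0 0 0 0" --pt "1 0 0 0 0 0 0" --pt "1 0 0 0 0 0 0"

```text
t: 20.97
eef_pos: [0.5718, -0.0487, 0.1937]
ee_rot: [-3.141, 0.0, -0.071]
force: [0.6, -0.1, -3.1]
width: 0.0534
gripper_force: 40.0
```

```bash
python3 - <<'E'
from h import *
plan([pose([.409,.2975,.194],.213),pose([.409,.2975,.071],.213)])
E
```

```text
now [ 0.5718 -0.0487  0.1937] [-3.141  0.    -0.071]
 turn 3 x [-0.    0.   -5.43]; shift 11 x [ -7.8 -33.9  -0. ]
 shift 4 x [ 0.  -0.  30.8]
```

Call:
servo_tool --pt "1 0 0 0 0 0 -5.4" --pt "1 0 0 0 0 0 -5.4" --pt "1 0 0 0 0 0 -5.4" --pt "1 -7.8 -33.9 0 0 0 0" --pt "1 -7.8 -33.9 0 0 0 0" --pt "1 -7.8 -33.9 0 0 0 0" --pt "1 -7.8 -33.9 0 0 0 0" --pt "1 -7.8 -33.9 0 0 0 0" --pt "1 -7.8 -33.9 0 0 0 0" --pt "1 -7.8 -33.9 0 0 0 0" --pt "1 -7.8 -33.9 0 0 0 0" --pt "1 -7.8 -33.9 0 0 0 0" --pt "1 -7.8 -33.9 0 0 0 0" --pt "1 -7.8 -33.9 0 0 0 0" --pt "1 0 0 30 0 0 0" --pt "1 0 0 30 0 0 0" --pt "1 0 0 30 0 0 0" --pt "1 0 0 25 0 0 0" --pt "1 0 0 0 0 0 0" --pt "1 0 0 0 0 0 0"

```text
t: 22.63
eef_pos: [0.4104, 0.2976, 0.0771]
ee_rot: [3.138, 0.003, 0.211]
force: [0.4, -0.2, -3.2]
width: 0.0536
gripper_force: 40.0
```

Call:
servo_tool --pt "1 -1 0 4 0 0 0" --pt "1 0 0 3 0 0 0" --pt "1 0 0 1.5 0 0 0" --pt "1 0 0 1 0 0 0" --pt "1 0 0 0 0 0 0" --pt "1 0 0 0 0 0 0"

```text
t: 23.13
eef_pos: [0.4095, 0.2978, 0.0691]
ee_rot: [-3.141, -0.001, 0.211]
force: [-0.8, 0.1, -4.2]
width: 0.054
gripper_force: 40.0
```

Call:
servo_tool --pt "1 0 0 1.5 0 0 0" --pt "1 0 0 1 0 0 0" --pt "1 0 0 0 0 0 0" --pt "1 0 0 0 0 0 0"

```text
t: 23.47
eef_pos: [0.4096, 0.298, 0.0677]
ee_rot: [-3.141, -0.001, 0.212]
force: [-6.4, -2.4, 12.6]
width: 0.0535
gripper_force: 40.0
```

Contact at the expected height. Release and rise.

Call:
servo_tool --pt "1 0 0 -1 0 0 0" --pt "0.2 0 0 0 0 0 0" --pt "-0.5 0 0 0 0 0 0" --pt "-0.7 0 0 0 0 0 0" --pt "-0.7 0 0 0 0 0 0" --pt "-0.7 0 0 -30 0 0 0" --pt "-0.7 0 0 -35 0 0 0" --pt "-0.7 0 0 -35 0 0 0" --pt "-0.6 0 0 -28 0 0 0" --pt "-0.5 0 0 0 0 0 0" --pt "-0.45 0 0 0 0 0 0"

```text
t: 24.38
eef_pos: [0.41, 0.2986, 0.197]
ee_rot: [-3.139, -0.003, 0.211]
force: [-0.4, -1.2, -1.2]
width: 0.0651
gripper_force: 0.0
```

```bash
python3 - <<'E'
from h import *
plan([pose([.6055,.0488,.19],-.063),pose([.6055,.0488,.021],-.063)])
E
```

```text
now [0.41   0.2986 0.197 ] [-3.139e+00 -3.000e-03  2.110e-01]
 turn 3 x [-0.06 -0.05  5.23]; shift 9 x [23.4 26.3  0.8]
 shift 5 x [ 0.  -0.  33.8]
```

Call:
servo_tool --pt "-0.45 0 0 0 0 0 5.2" --pt "-0.45 0 0 0 0 0 5.2" --pt "-0.45 0 0 0 0 0 5.2" --pt "-0.45 23.4 26.3 0.8 0 0 0" --pt "-0.45 23.4 26.3 0.8 0 0 0" --pt "-0.45 23.4 26.3 0.8 0 0 0" --pt "-0.45 23.4 26.3 0.8 0 0 0" --pt "-0.45 23.4 26.3 0.8 0 0 0" --pt "-0.45 23.4 26.3 0.8 0 0 0" --pt "-0.45 23.4 26.3 0.8 0 0 0" --pt "-0.45 23.4 26.3 0.8 0 0 0" --pt "-0.45 23.4 26.3 0.8 0 0 0" --pt "-0.45 0 0 0 0 0 0" --pt "-0.45 0 0 30 0 0 0" --pt "-0.45 0 0 30 0 0 0" --pt "-0.45 0 0 30 0 0 0" --pt "-0.45 0 0 0 0 0 0" --pt "-0.45 0 0 0 0 0 0" --pt "-0.45 0 0 0 0 0 0"

```text
t: 25.97
eef_pos: [0.6057, 0.0486, 0.0987]
ee_rot: [3.141, -0.001, -0.061]
force: [0.4, 0.1, 1.4]
width: 0.0637
gripper_force: 0.0
```

```bash
python3 - <<'E'
from h import *
f=snap("side"); rec(f,["cap_grip","case1_mid"]); c=cv2.cvtColor(f["color"],cv2.COLOR_RGB2GRAY)[270:340,265:350]
cv2.imwrite('pics/p3.png',cv2.resize(c,None,fx=8,fy=8,interpolation=cv2.INTER_CUBIC))
plan([pose([.6055,.0488,.021],-.063)])
E
```

```text
cap_grip 0.89 [0.4035 0.0178 0.0078] px [354. 230.]
case1_mid 0.55 [0.3967 0.3206 0.0409] px [309. 319.]
case1_mid 0.5 [ 0.4953 -0.4659  0.0198] px [381. 119.]
now [0.6062 0.049  0.0998] [-3.14e+00 -3.00e-03 -6.10e-02]
 turn 1 x [-0.06 -0.17  0.12]; shift 3 x [-0.2  0.1 26.3]
```

View pics/p3.png

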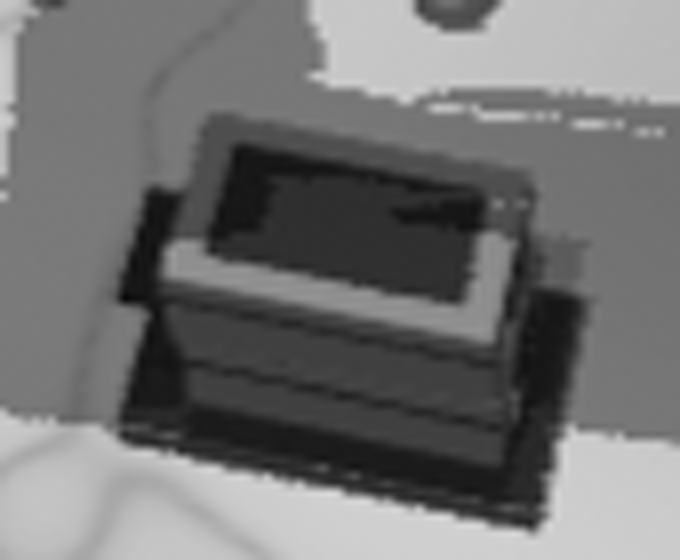

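Two cases stacked in line. Grip the third.

Call:
servo_tool --pt "-0.45 0 0 26 0 0 0" --pt "-0.45 0 0 26 0 0 0" --pt "-0.45 0 0 25 0 0 0" --pt "-0.45 0 0 0 0 0 0" --pt "-0.45 0 0 0 0 0 0" --pt "-0.45 0 0 0 0 0 0" --pt "-0.45 0 0 0 0 0 0" --pt "1 0 0 0 0 0 0" --pt "1 0 0 0 0 0 0" --pt "1 0 0 0 0 0 0" --pt "1 0 0 0 0 0 0" --pt "1 0 0 0 0 0 0" --pt "1 0 0 0 0 0 0"

```text
t: 27.2
eef_pos: [0.606, 0.049, 0.0223]
ee_rot: [-3.141, -0.002, -0.061]
force: [-1.2, 2.8, 7.9]
width: 0.0537
gripper_force: 40.0
```

Call:
servo_tool --pt "1 0 0 -2 0 0 0" --pt "1 0 0 0 0 0 0" --pt "1 0.7 0 -3.5 0 -3 0" --pt "1 0.7 0 -3.5 0 -3 0" --pt "1 0.7 0 -3.5 0 -3 0" --pt "1 0 0 0 0 0 0"

```text
t: 27.7
eef_pos: [0.6093, 0.0482, 0.033]
ee_rot: [-3.142, 0.159, -0.062]
force: [1.6, 0.2, -3.1]
width: 0.0535
gripper_force: 40.0
```

Call:
servo_tool --pt "1 0.7 0 -3.6 0 -3 0" --pt "1 0.7 0 -3.6 0 -3 0" --pt "1 0.7 0 -3.6 0 -3 0" --pt "1 0 0 0 0 0 0" --pt "1 0 0 0 0 0 0"

```text
t: 28.12
eef_pos: [0.6119, 0.0478, 0.042]
ee_rot: [3.141, 0.314, -0.062]
force: [0.1, -0.1, -3.0]
width: 0.0539
gripper_force: 40.0
```

Call:
servo_tool --pt "1 -8.3 0 2.7 0 0 0" --pt "1 -8.3 0 2.7 0 0 0" --pt "1 -8.3 0 2.7 0 0 0" --pt "1 -8.3 0 2.7 0 0 0" --pt "1 0 0 0 0 0 0" --pt "1 -9.3 0 -28.5 0 0 0" --pt "1 -9.3 0 -28.5 0 0 0" --pt "1 -9.3 0 -28.5 0 0 0" --pt "1 -9.3 0 -28.5 0 0 0" --pt "1 -9.3 0 -28.5 0 0 0" --pt "1 0 0 0 0 6 0" --pt "1 0 0 0 0 6 0" --pt "1 0 0 0 0 6 0" --pt "1 0 0 0 0 0 0" --pt "1 0 0 0 0 0 0" --pt "1 0 0 0 0 0 0"

```text
t: 29.45
eef_pos: [0.5766, 0.0504, 0.1941]
ee_rot: [-3.141, -0.001, -0.061]
force: [-0.6, -0.2, -3.7]
width: 0.0538
gripper_force: 40.0
```

```bash
python3 - <<'E'
from h import *
plan([pose([.408,.2975,.194],.213)])
f=snap("side","s6.png")
E
```

```text
now [0.5766 0.0504 0.1941] [-3.141e+00 -1.000e-03 -6.100e-02]
 turn 3 x [-0.01 -0.01 -5.22]; shift 8 x [-14.1 -34.6   0. ]
```

Call:
servo_tool --pt "1 0 0 0 0 0 -5.2" --pt "1 0 0 0 0 0 -5.2" --pt "1 0 0 0 0 0 -5.2" --pt "1 -14.1 -34.6 0 0 0 0" --pt "1 -14.1 -34.6 0 0 0 0" --pt "1 -14.1 -34.6 0 0 0 0" --pt "1 -14.1 -34.6 0 0 0 0" --pt "1 -14.1 -34.6 0 0 0 0" --pt "1 -14.1 -34.6 0 0 0 0" --pt "1 -14.1 -34.6 0 0 0 0" --pt "1 -14.1 -34.6 0 0 0 0" --pt "1 0 0 0 0 0 0" --pt "1 0 0 28 0 0 0" --pt "1 0 0 28 0 0 0" --pt "1 0 0 20 0 0 0" --pt "1 0 0 0 0 0 0" --pt "1 0 0 0 0 0 0"

```text
t: 30.92
eef_pos: [0.409, 0.2972, 0.1165]
ee_rot: [3.139, 0.002, 0.211]
force: [-0.1, 0.3, -2.2]
width: 0.0535
gripper_force: 40.0
```

Call:
servo_tool --pt "1 -1 0 3 0 0 0" --pt "1 0 0 2 0 0 0" --pt "1 0 0 1.5 0 0 0" --pt "1 0 0 1 0 0 0" --pt "1 0 0 0 0 0 0" --pt "1 0 0 0 0 0 0"

```text
t: 31.42
eef_pos: [0.4078, 0.2971, 0.1101]
ee_rot: [-3.141, -0.0, 0.211]
force: [-0.6, 0.5, -3.1]
width: 0.054
gripper_force: 40.0
```

Call:
servo_tool --pt "1 0 0 1 0 0 0" --pt "1 0 0 1 0 0 0" --pt "1 0 0 0.5 0 0 0" --pt "1 0 0 0 0 0 0" --pt "1 0 0 0 0 0 0"

```text
t: 31.83
eef_pos: [0.4078, 0.2972, 0.1083]
ee_rot: [-3.141, -0.001, 0.211]
force: [-4.1, -1.5, 7.6]
width: 0.0538
gripper_force: 40.0
```

Call:
servo_tool --pt "1 0 0 -1 0 0 0" --pt "0.2 0 0 0 0 0 0" --pt "-0.5 0 0 0 0 0 0" --pt "-0.7 0 0 0 0 0 0" --pt "-0.7 0 0 0 0 0 0" --pt "-0.7 0 0 -30 0 0 0" --pt "-0.7 0 0 -35 0 0 0" --pt "-0.7 0 0 -35 0 0 0" --pt "-0.6 0 0 -15 0 0 0" --pt "-0.4 0 0 0 0 0 0" --pt "-0.3 0 0 0 0 0 0"

```text
t: 32.75
eef_pos: [0.408, 0.2976, 0.2243]
ee_rot: [-3.14, -0.002, 0.211]
force: [0.8, -0.2, -0.0]
width: 0.062
gripper_force: 0.0
```

```bash
python3 - <<'E'
from h import *
f=snap("top"); rec(f,["cap_grip"])
plan([pose([.4093,.0085,.20],-.464)])
E
```

```text
cap_grip 0.86 [0.409  0.0096 0.0089] px [309. 235.]
now [0.4073 0.2966 0.2225] [3.141e+00 1.000e-03 2.110e-01]
 turn 6 x [0.01 0.01 6.44]; shift 8 x [16.3 32.1  2.8]
```

Call:
servo_tool --pt "-0.3 0 0 0 0 0 6.44" --pt "-0.3 0 0 0 0 0 6.44" --pt "-0.3 0 0 0 0 0 6.44" --pt "-0.3 0 0 0 0 0 6.44" --pt "-0.3 0 0 0 0 0 6.44" --pt "-0.3 0 0 0 0 0 6.44" --pt "-0.3 16.3 32.1 2.8 0 0 0" --pt "-0.3 16.3 32.1 2.8 0 0 0" --pt "-0.3 16.3 32.1 2.8 0 0 0" --pt "-0.3 16.3 32.1 2.8 0 0 0" --pt "-0.3 16.3 32.1 2.8 0 0 0" --pt "-0.3 16.3 32.1 2.8 0 0 0" --pt "-0.3 16.3 32.1 2.8 0 0 0" --pt "-0.3 16.3 32.1 2.8 0 0 0" --pt "-0.3 0 0 0 0 0 0" --pt "-0.3 0 0 0 0 0 0"

```text
t: 34.18
eef_pos: [0.4087, 0.007, 0.1997]
ee_rot: [3.14, 0.001, -0.467]
force: [0.7, 0.7, -0.2]
width: 0.0569
gripper_force: 0.0
```

```bash
python3 - <<'E'
from h import *
f=snap("side"); rec(f,["cap_grip","offcut_mid"]); c=f["color"][190:345,250:420,::-1]
cv2.imwrite('pics/p4.png',cv2.resize(c,None,fx=3.8,fy=3.8,interpolation=cv2.INTER_CUBIC))
plan([pose([.4093,.0085,.0155],-.464)])
E
```

```text
cap_grip 0.96 [0.4063 0.0185 0.0114] px [353. 229.]
offcut_mid 0.77 [ 0.34   -0.3027  0.027 ] px [410. 159.]
now [0.4095 0.0094 0.2004] [ 3.141e+00  1.000e-03 -4.630e-01]
 shift 5 x [ 0.1  0.2 37. ]
```

View pics/p4.png

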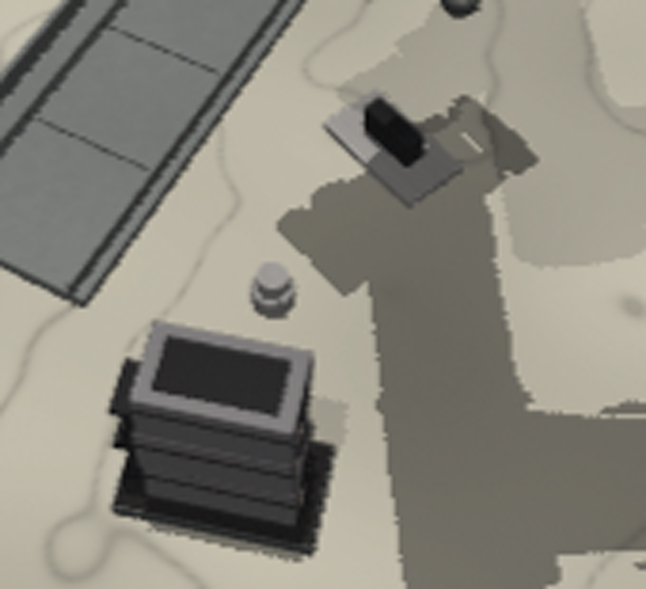

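The three cases are aligned on the stand (crop 220,400); the cap is unmoved with its block under the gripper. Grip the block.

Call:
servo_tool --pt "-0.3 0 0 36 0 0 0" --pt "-0.3 0 0 36 0 0 0" --pt "-0.3 0 0 36 0 0 0" --pt "-0.3 0 0 36 0 0 0" --pt "-0.3 0 0 36 0 0 0" --pt "-0.3 0 0 3 0 0 0" --pt "-0.3 0 0 0 0 0 0" --pt "-0.3 0 0 0 0 0 0" --pt "1 0 0 0 0 0 0" --pt "1 0 0 0 0 0 0" --pt "1 0 0 0 0 0 0" --pt "1 0 0 0 0 0 0" --pt "1 0 0 0 0 0 0" --pt "1 0 0 0 0 0 0" --pt "1 0 0 0 0 0 0" --squeeze 45

```text
t: 35.58
eef_pos: [0.4097, 0.009, 0.0181]
ee_rot: [-3.141, -0.0, -0.463]
force: [-1.7, 1.0, 6.0]
width: 0.0179
gripper_force: 45.0
```

Call:
servo_tool --pt "1 0 0 -25 0 0 0" --pt "1 0 0 -36 0 0 0" --pt "1 0 0 -36 0 0 0" --pt "1 0 0 -36 0 0 0" --pt "1 0 0 -36 0 0 0" --pt "1 0 0 -36 0 0 0" --pt "1 0 0 0 0 0 -6.46" --pt "1 0 0 0 0 0 -6.46" --pt "1 0 0 0 0 0 -6.46" --pt "1 0 0 0 0 0 -6.46" --pt "1 0 0 0 0 0 -6.46" --pt "1 0 0 0 0 0 -6.46" --pt "1 0 0 0 0 0 0" --pt "1 0 0 0 0 0 0"

```text
t: 36.75
eef_pos: [0.409, 0.0088, 0.2223]
ee_rot: [3.142, 0.001, 0.209]
force: [0.2, 0.9, -2.6]
width: 0.0174
gripper_force: 45.0
```

```bash
python3 - <<'E'
from h import *
f=snap("side"); rec(f,["cap_grip"])
plan([pose([.408,.2975,.215],.213)])
E
```

```text
cap_grip 0.75 [0.3871 0.0329 0.2098] px [362. 187.]
now [0.4092 0.0089 0.2225] [3.142e+00 1.000e-03 2.100e-01]
 turn 1 x [ 0.    0.05 -0.2 ]; shift 8 x [  7.5 -35.3   0.9]
```

Cap is held. Carry it over the column.

Call:
servo_tool --pt "1 7.5 -35.3 0 0 0 0" --pt "1 7.5 -35.3 0 0 0 0" --pt "1 7.5 -35.3 0 0 0 0" --pt "1 7.5 -35.3 0 0 0 0" --pt "1 7.5 -35.3 0 0 0 0" --pt "1 7.5 -35.3 0 0 0 0" --pt "1 7.5 -35.3 0 0 0 0" --pt "1 7.5 -35.3 0 0 0 0" --pt "1 0 0 0 0 0 0" --pt "1 0 0 28 0 0 0" --pt "1 0 0 25 0 0 0" --pt "1 0 0 5 0 0 0" --pt "1 0 0 0 0 0 0" --pt "1 0 0 0 0 0 0"

```text
t: 38.02
eef_pos: [0.4089, 0.2978, 0.1656]
ee_rot: [3.141, -0.0, 0.212]
force: [0.1, 1.4, -3.1]
width: 0.0176
gripper_force: 45.0
```

Call:
servo_tool --pt "1 -1 0 3 0 0 0" --pt "1 0 0 3 0 0 0" --pt "1 0 0 1 0 0 0" --pt "1 0 0 1 0 0 0" --pt "1 0 0 0 0 0 0" --pt "1 0 0 0 0 0 0"

```text
t: 38.52
eef_pos: [0.4075, 0.2975, 0.157]
ee_rot: [-3.141, -0.0, 0.213]
force: [-0.4, -1.0, -3.1]
width: 0.0177
gripper_force: 45.0
```

Call:
servo_tool --pt "1 0 0 1 0 0 0" --pt "1 0 0 1 0 0 0" --pt "1 0 0 0 0 0 0" --pt "1 0 0 0 0 0 0"

```text
t: 38.85
eef_pos: [0.4077, 0.2977, 0.1561]
ee_rot: [-3.141, -0.001, 0.214]
force: [-4.5, -1.8, 6.7]
width: 0.0179
gripper_force: 45.0
```

Contact at the expected height; release, rise, and back off.

Call:
servo_tool --pt "1 0 0 -1 0 0 0" --pt "0.4 0 0 0 0 0 0" --pt "0 0 0 0 0 0 0" --pt "0 0 0 0 0 0 0" --pt "0 0 0 0 0 0 0" --pt "0 0 0 -30 0 0 0" --pt "0 0 0 -35 0 0 0" --pt "0 0 0 -30 0 0 0" --pt "0 25 30 0 0 0 0" --pt "0 25 30 0 0 0 0" --pt "0 25 30 0 0 0 0" --pt "0 25 30 0 0 0 0" --pt "0 25 30 0 0 0 0" --pt "0 25 30 0 0 0 0" --pt "0 25 30 0 0 0 0" --pt "0 0 0 0 0 0 0" --pt "0 0 0 0 0 0 0" --pt "0 0 0 0 0 0 0"

```text
t: 40.35
eef_pos: [0.6228, 0.129, 0.2502]
ee_rot: [3.141, 0.001, 0.212]
force: [-0.0, -0.0, -0.1]
width: 0.0439
gripper_force: 0.0
```

```bash
python3 - <<'E'
from h import *
f=snap("side"); rec(f,["cap_grip","offcut_mid","scrapbin","case1_mid"]); c=f["color"][130:345,250:450,::-1]
cv2.imwrite('pics/p5.png',cv2.resize(c,None,fx=2.7,fy=2.7,interpolation=cv2.INTER_CUBIC))
E
```

```text
offcut_mid 0.66 [ 0.3411 -0.3021  0.0273] px [410. 159.]
offcut_mid 0.21 [0.5879 0.4304 0.1393] px [203. 308.]
scrapbin 0.63 [ 0.3696 -0.3254  0.0297] px [403. 152.]
case1_mid 0.6 [0.3953 0.3211 0.0389] px [309. 319.]
case1_mid 0.3 [0.589  0.4296 0.1374] px [203. 307.]
```

View pics/p5.png

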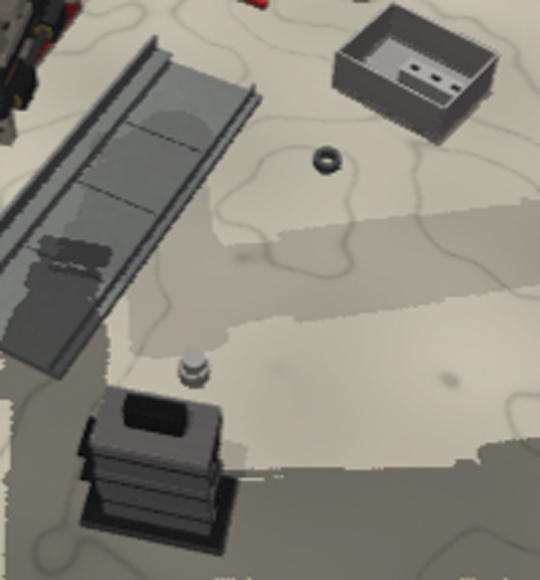

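The cap sits squarely on the column (crop 155,420), the offcut is in the bin (430,75), and the rack is empty. I'll hand the job in.

```bash
python3 -c "
from station import arm
print(arm.job_done())"
```

```text
the job is handed in; nothing more can be done
None
```

I handed the job in at about 40 s of robot time: the offcut is in the bin, all three cases that were in the rack are stacked squarely on the stand, and the cap is on top; the station returned no verdict.

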